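# Spin-check a flywheel and brake it at its index plate

### The arm

A 6-joint arm with a two-finger parallel gripper is mounted at the origin on a cart in front of the work surface, level with it; the furniture and walls round the work are solid. World frame = base frame: x ahead of the robot, y to its left, z up, the work surface at z = 0. Lengths are in m, angles in rad, forces in N, time in s.
With the tool pointing down it reaches from about 0.35 to 0.95 m from the base axis. Payload 17.4 kg.
Tool frame: the origin (TCP) lies at the very end of the fingers, on their centre line; the grasp point (between the pads) lies 19 mm behind it; z points along the fingers, y is the line along which they close (so a half turn about z gives the same grasp; the last joint's range is limited). The gripper opens to 93 mm and grips with 3 to 60 N. Pads are 15 mm wide; open, the fingers measure 128 mm over their backs; the gripper's body (75 mm by 188 mm) begins 65 mm behind the grasp point.
Start: joints at [-1.303, 0.116, 1.442, -0, 1.584, -0.038], TCP at [0.203, -0.644, 0.219] pointing down, gripper open.
Joint ranges: [-2.83, 2.83], [-0.83, 2.19], [0.07, 2.5], [-1.14, 4.28], [0.01, 3], [-2.97, 2.97]. Speed limits (rad/s): [1.89, 1.89, 2.22, 3.14, 3.14, 3.14].

### API

Orientations are given as [roll, pitch, yaw] about the fixed x, y, z axes, in that order (R = Rz(yaw) Ry(pitch) Rx(roll)).
In Python, from rig import bot, grab_frame gives the robot as it stands.
- The arm moves only by the tool drive_tool, never from a script. Its argument "targets" is a list of rows, each an object of numbers: "dx", "dy", "dz": the shift along the tool's x, y, z in units of 40 mm (1.0 is 40 mm); "wx", "wy", "wz": the turn, a rotation vector about the tool's x, y, z in rad. A call has 1 to 10 rows; each row shifts and turns the commanded pose from where the row before left it, along the tool's axes as they then stand; what a row does not reach is not made up. A row lasts 1/12 s, in which the tool goes at most 41.7 mm and 7.16 degrees, less where a joint would pass 70% of its speed; a pose out of reach is approached as far as the arm can. A call is refused whole if a number of a shift passes 1 or a number of a turn 0.125, either way. A call with a gripper value outside its range is refused whole. "claw" is the finger opening in mm, from 0 to 93, set as the call begins (left out, the last holds). The fingers move at their own pace and stop on an object; "squeeze" is the grip in N (left out, the last holds). Time passes only in rows, so rows that do not move let the fingers close. It gives the time, the measured TCP pose, the force, the opening and the grip force at its end, in the units of the state.
- bot.sense(): the state, without advancing time (a new reading comes with each control period).
- grab_frame(name): name is "side" or "top" or "wrist"; returns a dict with "frame" (480x640x3 uint8, red, green, blue), "depth" (480x640 float32, m along the optical axis (not along the pixel's ray), 0 where there is no reading), "fovy" (degrees; the focal length in pixels is half the picture's height over the tangent of half this angle, whatever the lens; pixels are square), "cx", "cy" (the principal point, pixels), "R" (3x3) and "t" (3): a world point X has camera coordinates R X + t. Camera axes: x right, y down, z forward; pixel columns grow to the right and rows downward; lengths in m; the calibration is good to about 2 mm. The wrist camera is an equidistant fisheye: a pixel r from the principal point sees the ray r / f radians off the axis. A picture is of the moment at which its call begins.
- bot.sign_off(): hands the job in; it is judged then, once.
The state is a dict: "t": time; "joints": joint angles; "joint_vel": joint speeds; "effort": joint torques, N m; "tool_pos": TCP position; "orientation": TCP orientation; "wrist_force": force on the tool from outside, world axes, zero at the start; "torque": the same for the moment, N m; "finger_gap": finger opening in m; "gripper_force": force on a finger pad.
Only numpy, scipy, OpenCV 4.12 (cv2) and the standard library are available. Lean on these libraries where they do the work, as an engineer would, in place of code of your own. Each camera call takes 0.05 s, during which the arm holds its last target. There are 200 camera calls.

### The job

Check the bearing of the flywheel on the stand: with a fingertip, flick its upright pin so that the wheel spins freely anticlockwise (seen from above), and let it run on until the pin has gone past the index plate at least once. When the pin comes round again, brake the wheel by pressing a fingertip down on its flat face so that it stops with the pin beside the index plate, within the plate's width, and finish while still pressing there so that the wheel is held still. Grasp nothing, do not lift or shove the stand, and leave the other things on the bench where they are.

Things in the scene. Friction and masses are not known exactly. Their poses are not given: they have to be found in the camera images.
- stand: grey bearing stand, loose on the bench, 4 kg: round foot 190 mm across; origin at the centre of its underside, z up along the axle, x from the axle to the index plate. Index plate: dark steel T-shaped bracket beside the wheel's rim, 36 mm wide along the stand's y, 105 to 135 mm from the axle, top 70 mm above the bench; 5 mm gap to the rim.
- flywheel (a joint): angle of the wheel in rad, growing anticlockwise from above and counting on over whole turns; 0, 2 pi, 4 pi .. when the pin is at the middle of the index plate. Starts at rest between -5.4 and -0.9. Light bearing: it loses about 0.13 rad/s2 plus 0.13 per s of its speed, so from 3 rad/s it coasts some 10 s and two turns. Pressing on the face stops it almost at once.
- face_centre (a point): point on the axle at the height of the flat face of the flywheel, 68 mm above the bench; fixed to the stand. The flywheel is bare steel-grey, 200 mm across, 18 mm thick, level, about 0.9 kg; a hub cap of 60 mm diameter rises 6 mm above the face. The bearing is sprung: pressed, the wheel gives way straight down by 1 mm for each 2.5 N beyond the first 3 N, 10 mm at most, and springs back.
- index_point (a point): where the foot of the pin is when it stands exactly at the middle of the index plate: 85 mm from the axle, at face height; fixed to the stand
- pin_foot (a point): foot of the one upright steel pin, on the face, 85 mm from the axle; turns with the wheel. The pin is 12 mm thick and rises 22 mm above the face. The face between hub cap and pin (30 to 79 mm from the axle) is bare.
- marker: black and blue marker pen lying down, 128 mm long, 16 mm thick; loose bystander, to be left alone; origin at the centre of its underside
- battery_pack: black cordless-tool battery, 105 x 67 x 54 mm; loose bystander, to be left alone; origin at the centre of its underside
- screwdriver: small blue-handled screwdriver lying down, 168 mm long, 25 mm thick; loose bystander, to be left alone; origin at the centre of its underside
- bolt: steel hexagon bolt standing on its head, 66 mm high; loose bystander, to be left alone; origin at the centre of its underside
- nut: steel hexagon nut lying flat, 24 mm across, 13 mm high; loose bystander, to be left alone; origin at the centre of its underside
- pliers: blue-handled pliers lying flat, 163 mm long; loose bystander, to be left alone; origin at the centre of its underside
- jar: white jar with ribbed lid, 50 mm diameter, 79 mm high; loose bystander, to be left alone; origin at the centre of its underside

How it is judged:
By the outcome, as a careful person would: the job done as asked, in the order asked, and still so for the second after the job is handed in, while the arm keeps its last pose, push and grip.
It also fails if it takes over 51 s, if anything falls off the work surface, if the arm or the gripper's body presses on something with over 40 N, if the wrist force passes 120 N, or if a joint passes its speed limit or range.

## Working session

There is one attempt and no reset: what is moved stays moved. The work goes in short steps, Python scripts to look and compute and a tool call to move; the robot and the scene stay as the last step left them, time stands still between calls to the robot, and variables do not carry over. Pictures are saved under pics/ and viewed, at most 10 in all, crops included, and the job is handed in when it is done.

Besides the shell and the picture viewer there is one more tool, called after "Request:" by a JSON object that holds its "op" and its "data". drive_tool: Moves the arm, as the interface text tells. Its arguments: {"type":"object","properties":{"targets":{"type":"array"},"claw":{"type":"number"},"squeeze":{"type":"number"}},"required":["targets"]}

```bash
ls; mkdir -p pics; cat > h.py <<'E'
from rig import bot, grab_frame
import numpy as np, cv2
def snap(n,f):
    g=grab_frame(n); cv2.imwrite('pics/'+f,cv2.cvtColor(g['frame'],cv2.COLOR_RGB2BGR)); np.savez('pics/'+f[:-4]+'.npz',**g); return g
def w(g,u,v,z=None):
    f=240/np.tan(np.radians(g['fovy'])/2); R=g['R'];t=g['t']
    r=R.T@np.array([(u-g['cx'])/f,(v-g['cy'])/f,1]); c=-R.T@t
    if z is None: return c+r*g['depth'][int(v),int(u)]
    return c+r*(z-c[2])/r[2]
E
python3 - <<'E'
from h import *
snap('top','top0.png'); snap('side','side0.png')
s=bot.sense(); print(s['t'],s['tool_pos'],s['orientation'],s['finger_gap'])
E
```

```text
pics
0.1 [ 0.20315974 -0.64350947  0.21795121] [-3.14049866e+00 -3.01911940e-05  3.05781059e-01] 0.09299809308100258
```

View pics/top0.png

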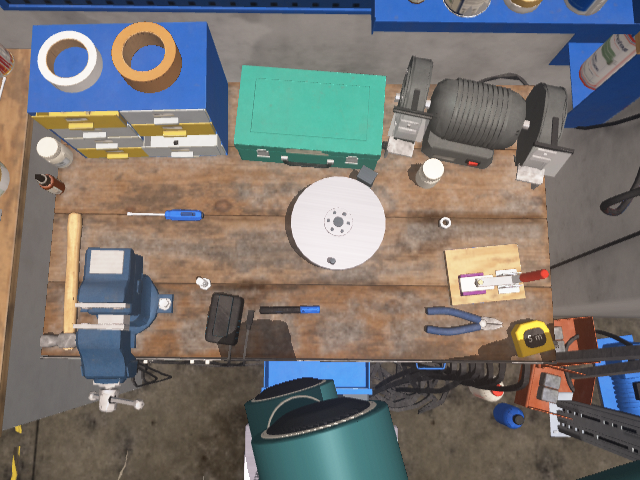

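View pics/side0.png

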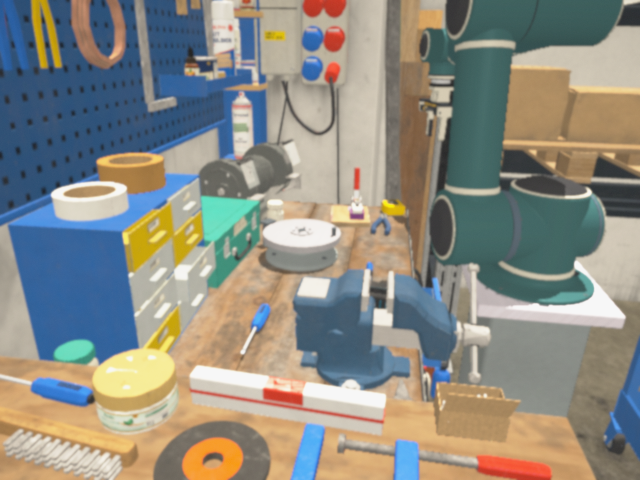

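The top view shows the wheel centred near (338,222), the pin near (331,261) and the index plate near (366,176). The arm is at the right edge, off the bench.

```bash
python3 - <<'E'
from h import *
g=np.load('pics/top0.npz')
im=cv2.imread('pics/top0.png')[160:280,270:410]
cv2.imwrite('pics/crop.png',cv2.resize(im,None,fx=5,fy=5,interpolation=cv2.INTER_CUBIC))
print(-g['R'].T@g['t'],g['R'].round(3).tolist(),g['fovy'])
d=g['depth']; pts=[]
H=np.zeros((480,640))
for v in range(165,280):
  for u in range(270,410):
    p=w(g,u,v)
    if .06<p[2]<.073: pts.append(p)
P=np.array(pts)
c,r=cv2.minEnclosingCircle(P[:,:2].astype(np.float32)); print(c,r,np.median(P[:,2]),len(P))
for u,v in [(338,222),(331,261),(331,264),(366,176),(366,170),(368,180)]: print(u,v,w(g,u,v).round(4), w(g,u,v,.068).round(4))
E
```

```text
[0.33838692 0.0194176  1.23111231] [[0.011, -1.0, 0.003], [-0.985, -0.011, -0.173], [0.173, -0.001, -0.985]] 46.04670362815093
(0.5857433080673218, -0.040341995656490326) 0.11784286051988602 0.06818036553412132 6765
338 222 [ 0.5686 -0.0309  0.0746] [ 0.5699 -0.0312  0.068 ]
331 261 [ 0.4851 -0.0164  0.0852] [ 0.4873 -0.0169  0.068 ]
331 264 [ 0.4811 -0.017   0.0675] [ 0.481 -0.017  0.068]
366 176 [ 0.669  -0.0899  0.0732] [ 0.6705 -0.0904  0.068 ]
366 170 [ 0.6836 -0.0905  0.0682] [ 0.6837 -0.0905  0.068 ]
368 180 [ 0.6622 -0.0948  0.0662] [ 0.6617 -0.0946  0.068 ]
```

View pics/crop.png

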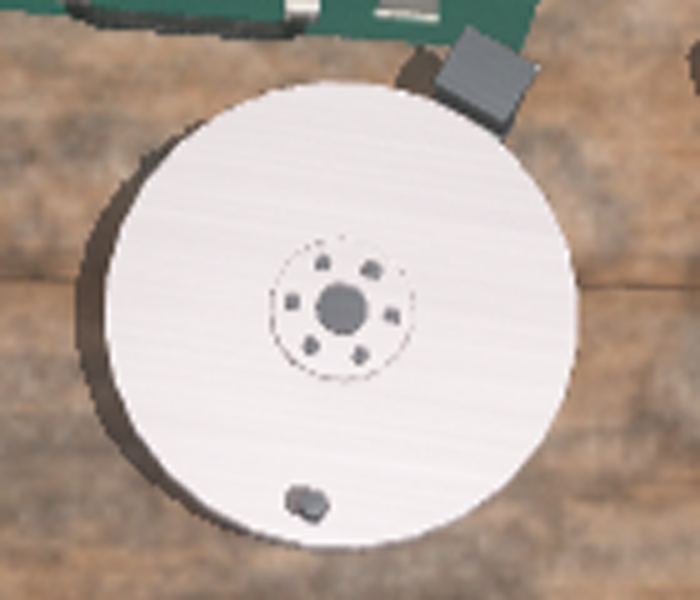

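```bash
python3 - <<'E'
from h import *
g=np.load('pics/top0.npz')
q=lambda x,y,z: w(g,270+x/5,160+y/5,z)
# crop pixel centre: resize offset ~0.4 px of crop/5
L,Rr,T,B=[q(*a,.068) for a in [(105,315),(577,315),(341,82),(341,548)]]
c=np.array([(T[0]+B[0])/2,(L[1]+Rr[1])/2]); print('c',c,T[0]-B[0],L[1]-Rr[1])
K=[q(*a,.07)[:2] for a in [(472,28),(540,68),(503,125),(435,85)]]
print('plate',[k.round(4).tolist() for k in K],np.mean(K,0),np.hypot(*(np.mean(K,0)-c)), np.linalg.norm(K[0]-K[1]),np.linalg.norm(K[1]-K[2]))
m=np.mean(K,0)-c; print('plate ang',np.degrees(np.arctan2(m[1],m[0])))
for a in [(313,497,.09),(316,512,.068),(310,505,.08)]:
  p=q(*a)[:2]-c; print(a,p+c,np.hypot(*p),np.degrees(np.arctan2(p[1],p[0])))
for u,v in [(445,330),(483,285),(500,283),(540,274),(530,338),(430,170),(445,223)]: print(u,v,w(g,u,v).round(3))
d=g['depth']; 
Z=[(w(g,u,v)[2],u,v) for u in range(385,560,2) for v in range(200,360,2) if d[v,u]>0]; print(sorted(Z)[-3:])
yaw=.3058;ty=np.array([np.sin(yaw),-np.cos(yaw)]);tx=np.array([np.cos(yaw),np.sin(yaw)])
goal=c-tx*.082-ty*.071; print('goal',goal, 'tool d', (goal-[.2032,-.6435])@tx/.04,(goal-[.2032,-.6435])@ty/.04)
E
```

```text
c [ 0.56920561 -0.03160599] 0.1993569326875 0.19813927761140068
plate [[0.6928, -0.0869], [0.6755, -0.1158], [0.6503, -0.0999], [0.6675, -0.0711]] [ 0.67151399 -0.09342559] 0.11953521585952938 0.033673961084640436 0.02980976939498079
plate ang -31.14237089820782
(313, 497, 0.09) [ 0.48777421 -0.01949806] 0.08232663794936192 171.54272249587711
(316, 512, 0.068) [ 0.48440198 -0.02152682] 0.08540050275371047 173.22201704612726
(310, 505, 0.08) [ 0.48576013 -0.01862559] 0.08444903097042307 171.15818848025893
445 330 [ 0.349 -0.262  0.016]
483 285 [ 0.441 -0.33   0.071]
500 283 [ 0.446 -0.367  0.064]
540 274 [ 0.456 -0.416  0.152]
530 338 [ 0.335 -0.434  0.036]
430 170 [ 0.681 -0.224  0.083]
445 223 [ 0.584 -0.272 -0.002]
[(np.float64(0.1527297278077333), 543, 272), (np.float64(0.1528535890908449), 543, 276), (np.float64(0.15400426724573535), 543, 274)]
goal [0.4696349  0.01141346] tool d 11.280993894997925 -13.607945120047573
```

Request:
{"op": "drive_tool", "data": {"targets": [{"dx": 0.2,"dy": -0.24},{"dx": 0.4,"dy": -0.48},{"dx": 0.6,"dy": -0.72},{"dx": 0.6,"dy": -0.72},{"dx": 0.6,"dy": -0.72},{"dx": 0.6,"dy": -0.72},{"dx": 0.6,"dy": -0.72},{"dx": 0.6,"dy": -0.72},{"dx": 0.6,"dy": -0.72},{"dx": 0.6,"dy": -0.72}], "claw": 0}}

```text
invalid input at $.targets[0]: expected keys dx, dy, dz, wx, wy, wz
```

Request:
{"op": "drive_tool", "data": {"targets": [{"dx": 0.6,"dy": -0.72},{"dx": 0.6,"dy": -0.72},{"dx": 0.6,"dy": -0.72},{"dx": 0.6,"dy": -0.72},{"dx": 0.6,"dy": -0.72},{"dx": 0.6,"dy": -0.72},{"dx": 0.6,"dy": -0.72},{"dx": 0.5,"dy": -0.6},{"dx": 0.3,"dy": -0.4},{}]}}

```text
invalid input at $.targets[0]: expected keys dx, dy, dz, wx, wy, wz
```

```bash
cat > pos.py <<'E'
from h import *
c=np.array([.5692,-.0316])
def pos():
    s=bot.sense(); yaw=s['orientation'][2]
    ty=np.array([np.sin(yaw),-np.cos(yaw)]);tx=np.array([np.cos(yaw),np.sin(yaw)])
    p=s['tool_pos'][:2]-c
    print('t',s['t'],'pos',s['tool_pos'].round(4),'ori',s['orientation'].round(3),'tx',(p@tx).round(4),'ty',(p@ty).round(4),'F',s['wrist_force'].round(2),'gap',round(s['finger_gap'],4))
E
python3 - <<'E'
from pos import *
pos()
a=snap('top','top1.png'); b=snap('wrist','wr1.png'); d=snap('side','side1.png')
cv2.imwrite('pics/tri.png',np.hstack([cv2.imread('pics/'+f)[100:400,160:480] for f in('top1.png','side1.png')]))
E
```

```text
t 0.1 pos [ 0.2032 -0.6435  0.218 ] ori [-3.14  -0.     0.306] tx -0.5333 ty 0.4733 F [-0.03 -0.3  -0.79] gap 0.093
```

View pics/tri.png

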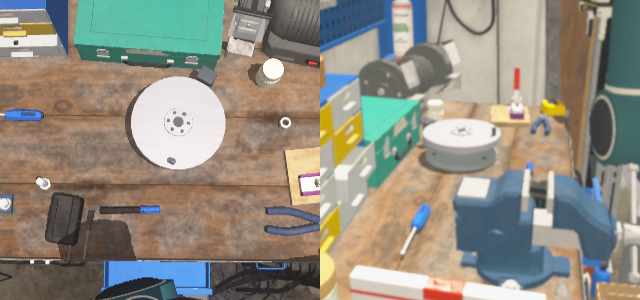

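View pics/wr1.png

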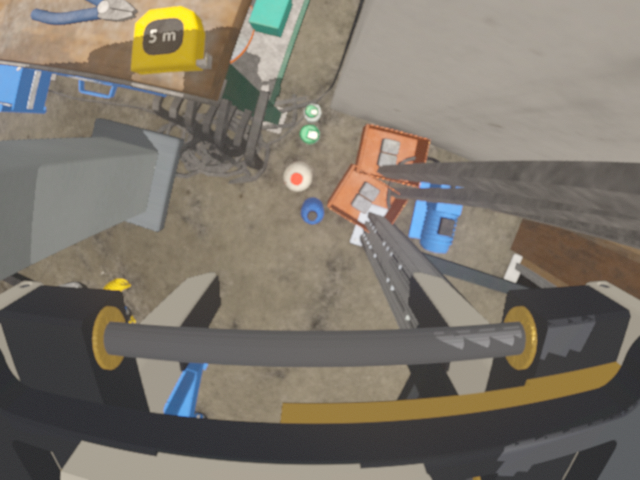

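The move was refused because every row needs all six keys. The pictures therefore show the unchanged start: the wrist camera looks at the floor beside the bench, with the fingers open at the bottom. I'll resend with full rows.

Request:
{"op": "drive_tool", "data": {"targets": [{"dx": 0.2,"dy": -0.24,"dz": 0,"wx": 0,"wy": 0,"wz": 0},{"dx": 0.4,"dy": -0.48,"dz": 0,"wx": 0,"wy": 0,"wz": 0},{"dx": 0.6,"dy": -0.72,"dz": 0,"wx": 0,"wy": 0,"wz": 0},{"dx": 0.6,"dy": -0.72,"dz": 0,"wx": 0,"wy": 0,"wz": 0},{"dx": 0.6,"dy": -0.72,"dz": 0,"wx": 0,"wy": 0,"wz": 0},{"dx": 0.6,"dy": -0.72,"dz": 0,"wx": 0,"wy": 0,"wz": 0},{"dx": 0.6,"dy": -0.72,"dz": 0,"wx": 0,"wy": 0,"wz": 0},{"dx": 0.6,"dy": -0.72,"dz": 0,"wx": 0,"wy": 0,"wz": 0},{"dx": 0.6,"dy": -0.72,"dz": 0,"wx": 0,"wy": 0,"wz": 0},{"dx": 0.6,"dy": -0.72,"dz": 0,"wx": 0,"wy": 0,"wz": 0}], "claw": 0}}

```text
t: 1.08
tool_pos: [0.3312, -0.3292, 0.2186]
orientation: [3.141, -0.0, 0.306]
wrist_force: [1.1, -0.3, 0.0]
finger_gap: 0.0309
gripper_force: 0.0
```

Request:
{"op": "drive_tool", "data": {"targets": [{"dx": 0.6,"dy": -0.72,"dz": 0,"wx": 0,"wy": 0,"wz": 0},{"dx": 0.6,"dy": -0.72,"dz": 0,"wx": 0,"wy": 0,"wz": 0},{"dx": 0.6,"dy": -0.72,"dz": 0,"wx": 0,"wy": 0,"wz": 0},{"dx": 0.6,"dy": -0.72,"dz": 0,"wx": 0,"wy": 0,"wz": 0},{"dx": 0.6,"dy": -0.72,"dz": 0,"wx": 0,"wy": 0,"wz": 0},{"dx": 0.6,"dy": -0.72,"dz": 0,"wx": 0,"wy": 0,"wz": 0},{"dx": 0.6,"dy": -0.72,"dz": 0,"wx": 0,"wy": 0,"wz": 0},{"dx": 0.6,"dy": -0.72,"dz": 0,"wx": 0,"wy": 0,"wz": 0},{"dx": 0.6,"dy": -0.72,"dz": 0,"wx": 0,"wy": 0,"wz": 0},{"dx": 0.4,"dy": -0.6,"dz": 0,"wx": 0,"wy": 0,"wz": 0}]}}

```text
t: 1.92
tool_pos: [0.4672, 0.0113, 0.2186]
orientation: [-3.141, -0.0, 0.307]
wrist_force: [-0.2, -0.8, -0.3]
finger_gap: 0.0003
gripper_force: 0.0
```

Request:
{"op": "drive_tool", "data": {"targets": [{"dx": 0,"dy": 0,"dz": 0.5,"wx": 0,"wy": 0,"wz": 0},{"dx": 0,"dy": 0,"dz": 0.7,"wx": 0,"wy": 0,"wz": 0},{"dx": 0,"dy": 0,"dz": 0.7,"wx": 0,"wy": 0,"wz": 0},{"dx": 0,"dy": 0,"dz": 0.5,"wx": 0,"wy": 0,"wz": 0},{"dx": 0,"dy": 0,"dz": 0.2,"wx": 0,"wy": 0,"wz": 0},{"dx": 0,"dy": 0,"dz": 0,"wx": 0,"wy": 0,"wz": 0}]}}

```text
t: 2.42
tool_pos: [0.466, 0.0087, 0.113]
orientation: [-3.141, 0.002, 0.306]
wrist_force: [0.4, -0.6, -0.1]
finger_gap: 0.0007
gripper_force: 0.0
```

```bash
python3 - <<'E'
from pos import *
pos()
a=snap('top','top2.png'); b=snap('wrist','wr2.png'); d=snap('side','side2.png')
pos()
A=cv2.imread('pics/top2.png')[150:300,250:430];B=cv2.imread('pics/side2.png')[170:290,220:380]
cv2.imwrite('pics/tri2.png',np.vstack([cv2.imread('pics/wr2.png')[:300],np.hstack([cv2.resize(A,(360,300)),cv2.resize(B,(280,300))])]))
E
```

```text
t 2.4167 pos [0.466  0.0087 0.113 ] ori [-3.141e+00  2.000e-03  3.060e-01] tx -0.0863 ty -0.0695 F [ 0.42 -0.61 -0.11] gap 0.0007
t 2.5667 pos [0.4676 0.0084 0.1162] ori [ 3.141e+00 -2.000e-03  3.060e-01] tx -0.0848 ty -0.0688 F [-0.45  0.53  0.88] gap 0.0002
```

View pics/tri2.png

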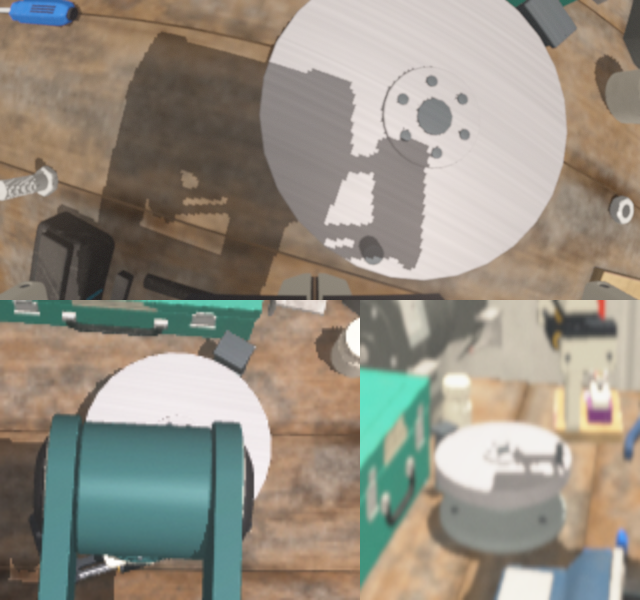

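The wrist view shows the wheel centred at (434,117), the pin at (371,249), the plate at (550,20) and the closed fingertips at (313,290), left of the pin. In the top view the arm hides most of the wheel, so I'll track the pin using wrist depth.

Request:
{"op": "drive_tool", "data": {"targets": [{"dx": 0.1,"dy": 0,"dz": 0.2,"wx": 0,"wy": 0,"wz": 0},{"dx": 0.0,"dy": 0,"dz": 0.3,"wx": 0,"wy": 0,"wz": 0},{"dx": 0,"dy": 0,"dz": 0.3,"wx": 0,"wy": 0,"wz": 0},{"dx": 0,"dy": 0,"dz": 0.15,"wx": 0,"wy": 0,"wz": 0},{"dx": 0,"dy": 0,"dz": 0,"wx": 0,"wy": 0,"wz": 0},{"dx": 0,"dy": 0,"dz": 0,"wx": 0,"wy": 0,"wz": 0},{"dx": 0,"dy": 0,"dz": 0,"wx": 0,"wy": 0,"wz": 0}]}}

```text
t: 3.15
tool_pos: [0.4711, 0.0096, 0.0769]
orientation: [3.142, -0.0, 0.306]
wrist_force: [-0.4, 0.1, -0.5]
finger_gap: 0.0005
gripper_force: 0.0
```

```bash
cat > pin.py <<'E'
from pos import *
def cloud(g):
    f=240/np.tan(np.radians(float(g['fovy']))/2); v,u=np.mgrid[:480,:640]
    x=u-g['cx'];y=v-g['cy'];r=np.hypot(x,y)+1e-9;th=r/f;d=g['depth']
    k=np.tan(th)/r; C=np.dstack([x*k*d,y*k*d,d])-g['t']
    P=C@g['R']; P[(d==0)|(th>1.3)]=np.nan; return P
def pin(g):
    P=cloud(g); q=P[...,:2]-c; rr=np.hypot(*np.moveaxis(q,-1,0))
    fl=(rr>.04)&(rr<.075)&(abs(P[...,2]-.068)<.006)
    z0=np.median(P[...,2][fl])
    m=(P[...,2]>z0+.006)&(P[...,2]<z0+.026)&(rr>.074)&(rr<.096)
    n,lab,st,_=cv2.connectedComponentsWithStats(m.astype(np.uint8))
    out=[]
    for i in range(1,n):
        if st[i,4]<15: continue
        Q=q[lab==i]; mm=Q.mean(0); a=np.degrees(np.arctan2(mm[1],mm[0]))
        out.append((int(st[i,4]),round(float(np.hypot(*mm)),4),round((a+31.1)%360,1)))
    return round(float(z0),4),out
E
python3 - <<'E'
from pin import *
print(pin(np.load('pics/wr2.npz')))
pos(); g=snap('wrist','wr3.png'); print(pin(g))
E
```

```text
(0.0679, [(499, 0.0837, np.float64(200.6))])
t 3.15 pos [0.4711 0.0096 0.0769] ori [ 3.142 -0.     0.306] tx -0.0812 ty -0.0688 F [-0.4   0.05 -0.51] gap 0.0005
(0.0679, [(675, 0.0827, np.float64(200.2)), (149, 0.0939, np.float64(189.1))])
```

Request:
{"op": "drive_tool", "data": {"targets": [{"dx": 0,"dy": 0.1,"dz": 0,"wx": 0,"wy": 0,"wz": 0},{"dx": 0,"dy": 0.2,"dz": 0,"wx": 0,"wy": 0,"wz": 0},{"dx": 0,"dy": 0.3,"dz": 0,"wx": 0,"wy": 0,"wz": 0},{"dx": 0,"dy": 0.4,"dz": 0,"wx": 0,"wy": 0,"wz": 0},{"dx": 0,"dy": 0.48,"dz": 0,"wx": 0,"wy": 0,"wz": 0},{"dx": 0,"dy": 0.48,"dz": 0,"wx": 0,"wy": 0,"wz": 0},{"dx": 0,"dy": 0.25,"dz": 0,"wx": 0,"wy": 0,"wz": 0},{"dx": 0,"dy": 0.05,"dz": 0,"wx": 0,"wy": 0,"wz": 0},{"dx": 0.25,"dy": -0.25,"dz": 0,"wx": 0,"wy": 0,"wz": 0},{"dx": 0.35,"dy": -0.3,"dz": 0,"wx": 0,"wy": 0,"wz": 0}]}}

```text
t: 4.03
tool_pos: [0.5142, -0.0488, 0.0767]
orientation: [-3.142, 0.0, 0.304]
wrist_force: [-0.2, 0.7, -0.6]
finger_gap: 0.0003
gripper_force: 0.0
```

```bash
python3 - <<'E'
from pin import *
for i in range(4):
    pos(); g=snap('wrist',f'wr4{i}.png'); print(pin(g))
P=cloud(g);q=P[...,:2]-c;rr=np.hypot(q[...,0],q[...,1]);m=(rr>.104)&(rr<.136)&(abs(P[...,2]-.07)<.004)
Q=q[m]; ml=Q.mean(0); print('plate',len(Q),ml,np.hypot(*ml),np.degrees(np.arctan2(ml[1],ml[0])),np.degrees(np.percentile(np.arctan2(Q[:,1],Q[:,0]),[2,98])))
f=(rr<.11)&(abs(P[...,2]-.068)<.002); print(cv2.minEnclosingCircle(P[f][:,:2].astype(np.float32)))
E
```

```text
t 4.0333 pos [ 0.5142 -0.0488  0.0767] ori [-3.142  0.     0.304] tx -0.0576 ty -0.0 F [-0.24  0.72 -0.59] gap 0.0003
(0.0679, [(776, 0.0806, np.float64(309.5))])
t 4.0833 pos [ 0.5156 -0.0463  0.0767] ori [-3.141e+00 -1.000e-03  3.050e-01] tx -0.0555 ty -0.0021 F [-1.    0.54 -0.36] gap 0.0007
(0.0679, [(774, 0.0808, np.float64(317.9))])
t 4.1333 pos [ 0.515  -0.047   0.0767] ori [-3.141 -0.     0.307] tx -0.0563 ty -0.0017 F [-0.44 -0.38  0.03] gap 0.0006
(0.0679, [(789, 0.081, np.float64(326.2))])
t 4.1833 pos [ 0.5145 -0.0476  0.0766] ori [-3.141  0.     0.307] tx -0.0569 ty -0.0013 F [-0.25  0.97  0.68] gap 0.0003
(0.0679, [(804, 0.0813, np.float64(334.4))])
plate 2889 [ 0.10044062 -0.05892808] 0.11645100868208715 -30.39996705445738 [-38.02465481 -21.02487901]
((0.5734062790870667, -0.0336083360016346), 0.10547193884849548)
```

Request:
{"op": "drive_tool", "data": {"targets": [{"dx": 0,"dy": 0,"dz": 0.05,"wx": 0,"wy": 0,"wz": 0},{"dx": 0,"dy": 0,"dz": 0.05,"wx": 0,"wy": 0,"wz": 0},{"dx": 0,"dy": 0,"dz": 0,"wx": 0,"wy": 0,"wz": 0},{"dx": 0,"dy": 0,"dz": 0,"wx": 0,"wy": 0,"wz": 0},{"dx": 0,"dy": 0,"dz": 0,"wx": 0,"wy": 0,"wz": 0},{"dx": 0,"dy": 0,"dz": 0,"wx": 0,"wy": 0,"wz": 0},{"dx": 0,"dy": 0,"dz": 0,"wx": 0,"wy": 0,"wz": 0},{"dx": 0,"dy": 0,"dz": 0,"wx": 0,"wy": 0,"wz": 0},{"dx": 0,"dy": 0,"dz": 0,"wx": 0,"wy": 0,"wz": 0},{"dx": 0,"dy": 0,"dz": 0,"wx": 0,"wy": 0,"wz": 0}]}}

```text
t: 5.07
tool_pos: [0.5144, -0.0484, 0.0727]
orientation: [-3.142, -0.0, 0.306]
wrist_force: [0.1, -0.2, -0.8]
finger_gap: 0.0002
gripper_force: 0.0
```

```bash
python3 - <<'E'
from pin import *
pos(); print(pin(snap('wrist','wr5.png')))
E
```

```text
t 5.0667 pos [ 0.5144 -0.0484  0.0727] ori [-3.142 -0.     0.306] tx -0.0573 ty -0.0005 F [ 0.14 -0.22 -0.82] gap 0.0002
(0.0679, [(844, 0.0851, np.float64(102.8))])
```

Request:
{"op": "drive_tool", "data": {"targets": [{"dx": 0,"dy": 0,"dz": 0,"wx": 0,"wy": 0,"wz": 0},{"dx": 0,"dy": 0,"dz": 0,"wx": 0,"wy": 0,"wz": 0},{"dx": 0,"dy": 0,"dz": 0,"wx": 0,"wy": 0,"wz": 0},{"dx": 0,"dy": 0,"dz": 0,"wx": 0,"wy": 0,"wz": 0},{"dx": 0,"dy": 0,"dz": 0,"wx": 0,"wy": 0,"wz": 0},{"dx": 0,"dy": 0,"dz": 0,"wx": 0,"wy": 0,"wz": 0},{"dx": 0,"dy": 0,"dz": 0,"wx": 0,"wy": 0,"wz": 0},{"dx": 0,"dy": 0,"dz": 0,"wx": 0,"wy": 0,"wz": 0},{"dx": 0,"dy": 0,"dz": 0,"wx": 0,"wy": 0,"wz": 0},{"dx": 0,"dy": 0,"dz": 0,"wx": 0,"wy": 0,"wz": 0}]}}

```text
t: 5.95
tool_pos: [0.5144, -0.0484, 0.0727]
orientation: [3.142, -0.0, 0.306]
wrist_force: [0.7, 0.3, -0.4]
finger_gap: -0.0001
gripper_force: 0.0
```

```bash
python3 - <<'E'
from pin import *
pos(); print(pin(snap('wrist','wr6.png')))
E
```

```text
t 5.95 pos [ 0.5144 -0.0484  0.0727] ori [ 3.142 -0.     0.306] tx -0.0573 ty -0.0005 F [ 0.74  0.27 -0.38] gap -0.0001
(0.0679, [])
```

Request:
{"op": "drive_tool", "data": {"targets": [{"dx": 0,"dy": 0,"dz": 0,"wx": 0,"wy": 0,"wz": 0},{"dx": 0,"dy": 0,"dz": 0,"wx": 0,"wy": 0,"wz": 0},{"dx": 0,"dy": 0,"dz": 0,"wx": 0,"wy": 0,"wz": 0},{"dx": 0,"dy": 0,"dz": 0,"wx": 0,"wy": 0,"wz": 0},{"dx": 0,"dy": 0,"dz": 0,"wx": 0,"wy": 0,"wz": 0},{"dx": 0,"dy": 0,"dz": 0,"wx": 0,"wy": 0,"wz": 0},{"dx": 0,"dy": 0,"dz": 0,"wx": 0,"wy": 0,"wz": 0},{"dx": 0,"dy": 0,"dz": 0,"wx": 0,"wy": 0,"wz": 0}]}}

```text
t: 6.67
tool_pos: [0.5144, -0.0484, 0.0726]
orientation: [-3.142, 0.0, 0.306]
wrist_force: [0.8, 0.1, -0.3]
finger_gap: 0.0003
gripper_force: 0.0
```

```bash
python3 - <<'E'
from pin import *
for i in range(3): print(bot.sense()['t'],pin(snap('wrist',f'wr7{i}.png')))
E
```

```text
6.6667 (0.0679, [(804, 0.0804, np.float64(287.1))])
6.7167 (0.0679, [(795, 0.0804, np.float64(292.0))])
6.7667 (0.0679, [(796, 0.0804, np.float64(297.0))])
```

Request:
{"op": "drive_tool", "data": {"targets": [{"dx": 0,"dy": 0,"dz": 0,"wx": 0,"wy": 0,"wz": 0},{"dx": 0,"dy": 0,"dz": 0,"wx": 0,"wy": 0,"wz": 0},{"dx": 0,"dy": 0,"dz": 0,"wx": 0,"wy": 0,"wz": 0},{"dx": 0,"dy": 0,"dz": 0,"wx": 0,"wy": 0,"wz": 0},{"dx": 0,"dy": 0,"dz": 0,"wx": 0,"wy": 0,"wz": 0},{"dx": 0,"dy": 0,"dz": 0,"wx": 0,"wy": 0,"wz": 0},{"dx": 0,"dy": 0,"dz": 0,"wx": 0,"wy": 0,"wz": 0},{"dx": 0,"dy": 0,"dz": 0.3,"wx": 0,"wy": 0,"wz": 0},{"dx": 0,"dy": 0,"dz": 0,"wx": 0,"wy": 0,"wz": 0},{"dx": 0,"dy": 0,"dz": 0,"wx": 0,"wy": 0,"wz": 0}]}}

```text
t: 7.65
tool_pos: [0.5154, -0.0486, 0.0617]
orientation: [3.14, -0.002, 0.306]
wrist_force: [-2.5, -1.9, 16.8]
finger_gap: 0.0003
gripper_force: 8.5
```

```bash
python3 - <<'E'
from pin import *
for i in range(3): pos(); print(pin(snap('wrist',f'wr8{i}.png')))
E
```

```text
t 7.65 pos [ 0.5154 -0.0486  0.0617] ori [ 3.14e+00 -2.00e-03  3.06e-01] tx -0.0564 ty 0.0 F [-2.49 -1.94 16.81] gap 0.0003
(0.0627, [(913, 0.0821, np.float64(357.9))])
t 7.7 pos [ 0.5155 -0.0486  0.0619] ori [ 3.14e+00 -2.00e-03  3.06e-01] tx -0.0564 ty 0.0001 F [-3.05 -0.06 15.92] gap 0.0003
(0.0628, [(909, 0.0822, np.float64(357.9))])
t 7.75 pos [ 0.5155 -0.0487  0.062 ] ori [ 3.14e+00 -2.00e-03  3.06e-01] tx -0.0564 ty 0.0001 F [-1.68 -1.58 16.41] gap 0.0003
(0.0629, [(902, 0.0822, np.float64(358.0))])
```

View pics/wr82.png

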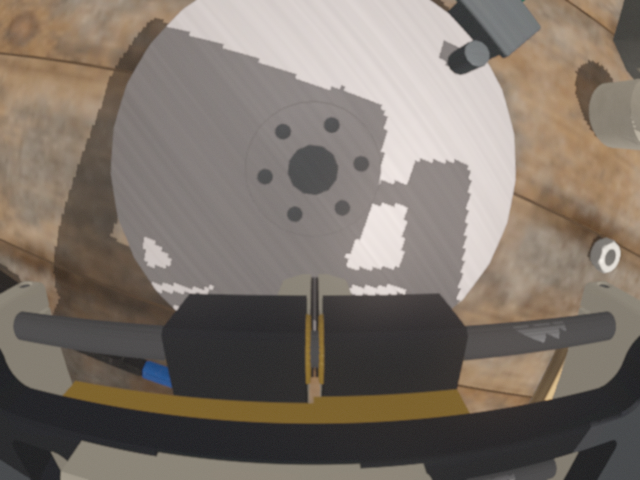

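The wheel has stopped with the pin at about (468,57), right beside the plate at about (497,25). It sits about 2° from the plate's middle, and the fingertip is pressing at about 16 N. I'm handing the job in.

```bash
python3 -c "
from rig import bot
print(bot.sign_off())"
```

```text
the job is handed in; nothing more can be done
None
```

I flicked the wheel anticlockwise to about 2.9 rad/s. The pin passed the index plate once, and on its next pass I braked the wheel with the pin about 2° from the plate's middle; it is held still there under about 16 N, and the job is handed in.

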